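Clear the microscope bench: sort dishes, vials and the objective into their places

ROBOT

A 7-joint arm with a two-finger parallel gripper is mounted at the origin on the work surface. World frame = base frame: x ahead of the robot, y to its left, z up, the work surface at z = 0. Lengths are in mm, angles in rad, forces in N, time in s.
With the tool pointing down it reaches from about 425 to 975 mm from the base axis. Payload 16.7 kg.
Tool frame: the origin (TCP) lies midway between the tips of the shut fingers; the grasp point (between the pads) lies 19 mm behind it (bot.tcp_to_grasp is the distance from the TCP to the grasp point, in mm); z points along the fingers, y is the line along which they close (so a half turn about z gives the same grasp; the last joint's range is limited). The gripper opens to 85 mm and grips with 20 to 120 N. Pads are 22 mm wide; open, the fingers measure 114 mm over their backs; the gripper's body (76 mm by 85 mm) begins 54 mm behind the grasp point. The pads swing forward as they close: fully open they stand 13 mm farther back than shut.
Start: joints at [-1.339, 0.426, 0.074, 1.606, -0.034, 1.111, -0.067], TCP at [251.501, 626.357, 231.302] pointing down, gripper open.
Joint ranges: [-2.85, 2.85], [-0.5, 2.14], [-1.23, 1.37], [0.21, 2.46], [-1.02, 4.16], [0.16, 2.05], [-2.73, 2.73]. Speed limits (rad/s): [1.89, 1.89, 2.39, 2.39, 3.01, 3.01, 3.01].

INTERFACE

Orientations are given as a unit quaternion [w, x, y, z].
In Python, from workcell import bot gives the robot as it stands.
- The arm moves only by the tool send_rows, never from a script. Its argument "moves" is a list of rows, each an object of numbers: "dx", "dy", "dz": the shift along the world's x, y, z in mm; "wx", "wy", "wz": the turn, a rotation vector about the world's x, y, z in degrees; "jaw": the closure, from 0 (fully open) to 1 (shut). A call has 1 to 12 rows; each row is the pose to reach, as a shift and turn from the pose commanded when the call began; what a row does not reach only later rows make up. A row lasts 1/10 s, in which the tool goes at most 50 mm and 8.59 degrees, less where a joint would pass 70% of its speed; a pose out of reach is approached as far as the arm can. A call with a gripper value outside its range is refused whole. The fingers move at their own pace and stop on an object; "grip_force" is the grip in N (left out, the last holds). Time passes only in rows, so rows that repeat a pose let the fingers close. It gives the time, the measured TCP pose, the force, the opening and the grip force at its end, in the units of the state.
- bot.get_obs(): the state, without advancing time (a new reading comes with each control period).
- bot.camera(name): name is "side" or "top" or "wrist"; returns the picture (420x560x3 uint8, red, green, blue); there is no depth.
- bot.calibration(name): a dict with "vertical_fov" (degrees; the focal length in pixels is half the picture's height over the tangent of half this angle, whatever the lens; pixels are square), "cx", "cy" (the principal point, pixels), "extrinsics" (4x4, takes a point from camera to world coordinates). Camera axes: x right, y down, z forward; pixel columns grow to the right and rows downward; lengths in mm; the calibration is good to about 2 mm. The wrist camera is an equidistant fisheye: a pixel r from the principal point sees the ray r / f radians off the axis. A picture is of the moment at which its call begins: read the wrist's pose just before it. calibration takes no time and is no camera call; for the wrist camera it gives the pose at the moment of the call.
- bot.close_job(): hands the job in; it is judged then, once.
The state is a dict: "time": time; "joint_pos": joint angles; "joint_vel": joint speeds; "tau": joint torques, N m; "position": TCP position; "eef_rot": TCP orientation; "force": force on the tool from outside, world axes, zero at the start; "moment": the same for the moment, N m; "width": opening from 0.0 (shut) to 1.0 (fully open); "gripper_force": force on a finger pad.
Only numpy, scipy, OpenCV 4.12 (cv2) and the standard library are available. Lean on these libraries where they do the work, as an engineer would, in place of code of your own. Each camera call takes 0.05 s, during which the arm holds its last target. There are 200 camera calls.

TASK

Put the things left from the microscopy session away where each kind belongs: the large culture dish flat in the steel tray with the small dish centred on top of it, one amber vial standing in each of the two bays of the white tub, and the objective lens standing nose up in the round black cup. Keep all five upright the whole time, and do not shift the tape roll or the hand counter that lie among them.

Things in the scene. Friction and masses are not known exactly. Their poses are not given: they have to be found in the camera images.
- dish_large: Large closed culture dish: clear plastic disc with pinkish gel inside, 60 mm across and 20 mm high, flat top. Loose, about 40 g. Origin at the centre of its underside, z up when upright.
- dish_small: Small closed culture dish: same look, 40 mm across and 14 mm high. Loose, about 20 g. Origin at the centre of its underside, z up when upright.
- vial_a: Amber glass vial with white label and white screw cap, an upright cylinder 28 mm across over its whole height and 70 mm high. Loose, about 45 g. Interchangeable with the other vial. Origin at the centre of its underside, z up when upright.
- vial_b: Second amber vial, identical to vial_a. Origin at the centre of its underside, z up when upright.
- objective: Steel microscope objective standing nose up, 48 mm high: foot 25 mm across from 0 to 5 mm height, straight barrel 30 mm across from 5 to 35 mm (with a dark band; grip here), above it a nose that tapers from 26 to 16 mm. Loose, about 110 g. Origin at the centre of its underside, z up when upright.
- tray: Shallow square steel tray for the dishes, fixed to the bench: 100 x 100 mm outside, rim 10 mm high, walls and floor 4 mm thick, so its floor is about 4 mm above the bench and 92 x 92 mm. Origin at the centre of its underside, x and y along its sides.
- tub: White plastic tub for the vials, fixed to the bench: 60 mm (its x) by 116 mm (its y) outside, 30 mm high, walls, floor and divider 4 mm thick. A divider across its middle makes two open bays, each 52 x 52 mm, centred at its y = +28 and -28 mm; bay floor 4 mm above the bench. Origin at the centre of its underside.
- cup: Round black plastic cup for the objective, fixed to the bench: 62 mm across outside, 54 mm inside, rim 18 mm high, floor 5 mm above the bench. Origin at the centre of its underside, z up.
- tape: Bystander: roll of cream tape lying flat, a ring 50 mm across with a 32 mm hole, 18 mm high, loose; to be left where it is. Origin at the centre of its underside, z up when upright.
- counter: Bystander: chromed hand tally counter, a steel disc 44 mm across and 20 mm high with a black window, loose; to be left where it is. Origin at the centre of its underside, z up when upright.
Things that resemble listed ones, but are neither listed nor needed, are in the scene too. Leave any green look-alike of the vial_b alone. What is shaped like the dish_large but green is not meant.

How it is judged:
By the outcome, as a careful person would: the job done as asked, in the order asked, and still so for the second after the job is handed in, with the robot touching nothing.
It also fails if it takes over 136 s, if anything falls off the work surface, if the arm or the gripper's body presses on something with over 40 N, if the wrist force passes 120 N, or if a joint passes its speed limit or range.

## Working session

There is one attempt and no reset: what is moved stays moved. The work goes in short steps, Python scripts to look and compute and a tool call to move; the robot and the scene stay as the last step left them, time stands still between calls to the robot, and variables do not carry over. Pictures are saved under pics/ and viewed, at most 14 in all, crops included, and the job is handed in when it is done.

Besides the shell and the picture viewer there is one more tool, called after "Emit:" as name([rows], argument=value, ...), one row to a line, values as JSON. send_rows: Moves the arm, as the interface text tells. Its arguments: {"type":"object","properties":{"moves":{"type":"array","items":{"type":"object","properties":{"dx":{"type":"number"},"dy":{"type":"number"},"dz":{"type":"number"},"wx":{"type":"number"},"wy":{"type":"number"},"wz":{"type":"number"},"jaw":{"type":"number"}}}},"grip_force":{"type":"number"}},"required":["moves"]}

```bash
mkdir -p pics; ls; cat > h.py <<'E'
import numpy as np, cv2
from workcell import bot
def snap(n,f):
    im=bot.camera(n); cv2.imwrite(f'pics/{f}.png',im[:,:,::-1]); return im
def ray(n,u,v,c=None):
    c=c or bot.calibration(n); E=np.array(c['extrinsics']); f=210/np.tan(np.radians(c['vertical_fov'])/2)
    x,y=(u-c['cx']),(v-c['cy'])
    if n=='wrist':
        r=np.hypot(x,y); t=r/f; d=np.array([np.sin(t)*x/max(r,1e-9),np.sin(t)*y/max(r,1e-9),np.cos(t)])
    else: d=np.array([x/f,y/f,1])
    return E[:3,3],E[:3,:3]@d
def at(n,u,v,z,c=None):
    o,d=ray(n,u,v,c); return np.round((o+d*(z-o[2])/d[2])[:2],1)
E
python3 - <<'E'
from h import *
for n in('side','top','wrist'):
    snap(n,n+'0'); c=bot.calibration(n); print(n,c['vertical_fov'],np.round(c['extrinsics'],2).tolist())
o=bot.get_obs();print(o)
a=cv2.imread('pics/top0.png');
cv2.imwrite('pics/top0b.png',cv2.resize(a,(800,600),interpolation=cv2.INTER_CUBIC))
E
```

```text
pics
side 57.25452677150346 [[0.79, -0.38, 0.49, 42.29], [-0.62, -0.47, 0.63, -519.38], [-0.01, -0.8, -0.6, 531.43], [0.0, 0.0, 0.0, 1.0]]
top 53.06384911839536 [[0.01, -0.98, 0.18, 304.61], [-1.0, -0.01, -0.0, -2.78], [0.0, -0.18, -0.98, 882.67], [0.0, 0.0, 0.0, 1.0]]
wrist 65.70646984690485 [[0.37, 0.89, 0.25, 186.68], [0.93, -0.36, -0.1, 652.09], [-0.0, 0.27, -0.96, 374.8], [0.0, 0.0, 0.0, 1.0]]
{'time': 0.15, 'joint_pos': array([-1.33849596,  0.42657958,  0.07388247,  1.60647915, -0.0341073 ,
        1.11081388, -0.06714053]), 'joint_vel': array([ 1.24246354e-04, -2.46153118e-03,  5.32553590e-04, -2.31981797e-03,
        1.46669873e-03,  9.48237221e-05, -7.88759252e-04]), 'tau': array([ 2.42854840e-03, -9.50314379e+01,  3.76258090e+00, -4.63766170e+01,
        1.91935699e-02,  7.83105846e-03, -5.57952762e-05]), 'position': array([251.41107473, 626.07374931, 230.76965104]), 'eef_rot': array([-6.25145426e-05,  1.89792011e-01,  9.81824186e-01, -5.06166048e-04]), 'force': array([-0.29800193, -0.08376613,  0.83421805]), 'moment': array([-0.05220982, -0.00933254,  0.03146893]), 'gripper_force': 0.0, 'width': 1.002353897737165}
```

View pics/top0b.png

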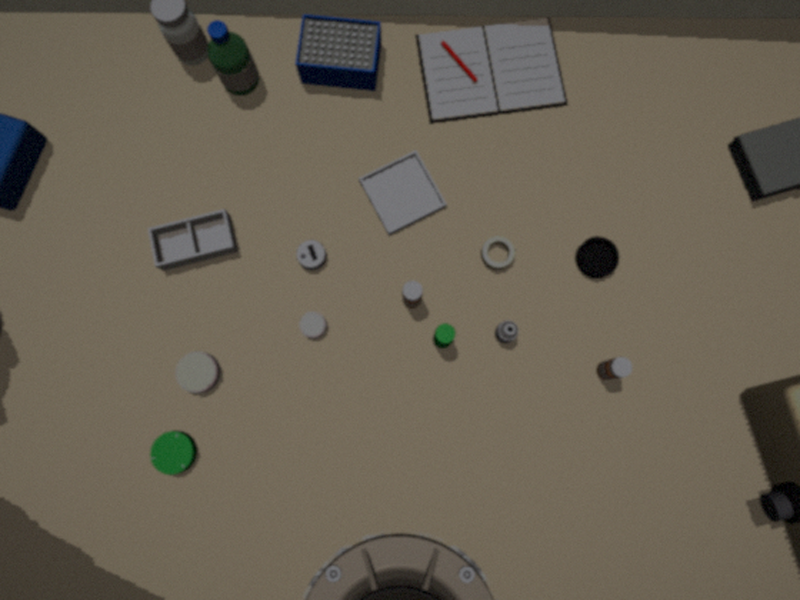

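View pics/side0.png

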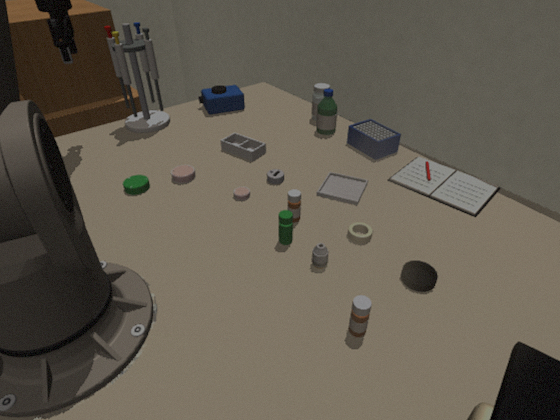

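Top picture (800x600): large dish (197,373), green dish look-alike (173,453), small dish (313,325), vial caps (412,290) and (620,368), green vial look-alike (445,335), objective (508,331), tape (498,253), cup (597,258), tray (402,193), tub (193,240), counter (312,255). The non-green ones fit the description. I'll confirm them in an enlarged crop.

```bash
python3 - <<'E'
from h import *
a=cv2.imread('pics/top0.png')
A=a[130:290,95:275]; B=a[100:280,240:460]
cv2.imwrite('pics/cA.png',cv2.resize(A,None,fx=3.6,fy=3.6,interpolation=cv2.INTER_CUBIC))
cv2.imwrite('pics/cB.png',cv2.resize(B,None,fx=3.3,fy=3.3,interpolation=cv2.INTER_CUBIC))
for n,u,v,z in [('large',197,373,20),('small',313,324,14),('va',412,288,70),('vb',621,367,70),('obj',510,328,48),('tape',498,253,18),('cup',597,258,18),('tray',402,193,10),('tub',193,239,30),('counter',312,255,20),('greenv',445,333,70),('greend',173,453,20)]:
    p=at('top',u*.7,v*.7,z); print(n,p,np.hypot(*p).round())
E
```

```text
large [359.3 291.1] 462.0
small [431.9 129. ] 451.0
va [474.8 -14.5] 475.0
vb [ 367.6 -297.2] 473.0
obj [ 423.  -152.5] 450.0
tape [ 539.7 -143. ] 558.0
cup [ 533. -290.] 607.0
tray [6.355e+02 4.000e-01] 636.0
tub [554.5 306.9] 634.0
counter [534.2 133. ] 551.0
greenv [412.4 -59.7] 417.0
greend [248.3 316.8] 403.0
```

View pics/cA.png

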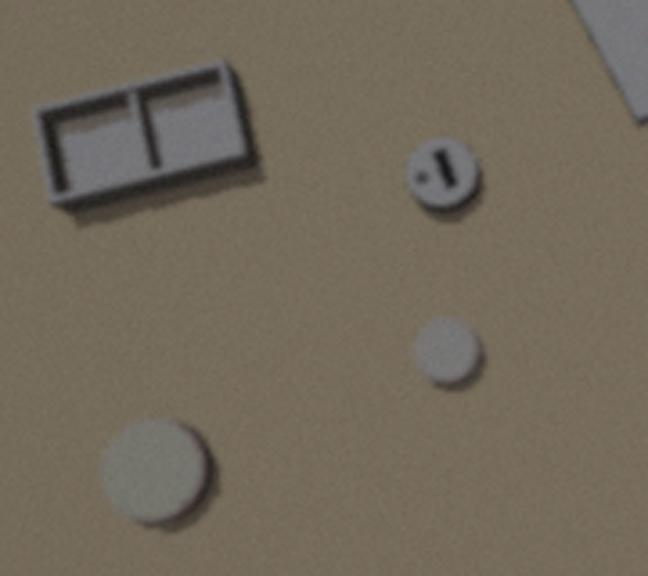

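View pics/cB.png

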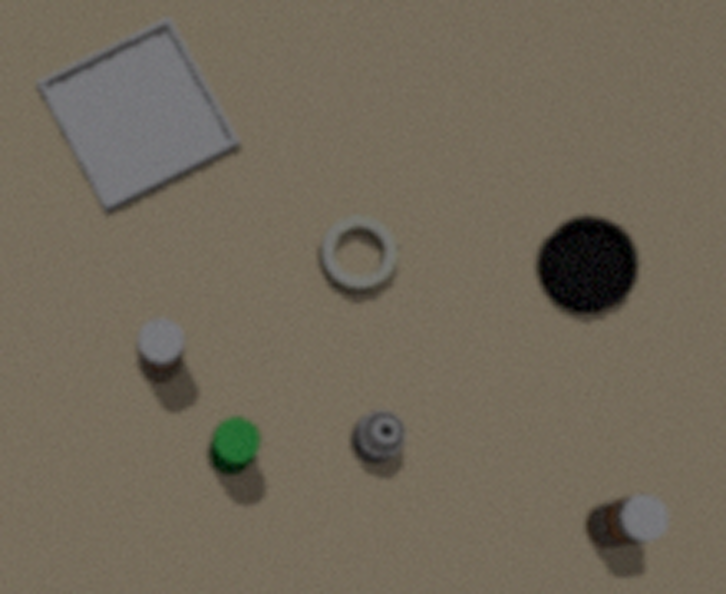

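```bash
python3 - <<'E'
from h import *
A=lambda u,v,z:at('top',95+(u+.5)/3.6-.5,130+(v+.5)/3.6-.5,z)
B=lambda u,v,z:at('top',240+(u+.5)/3.3-.5,100+(v+.5)/3.3-.5,z)
print('large',A(154,471,20),'small',A(447,350,14),'counter',A(443,174,20))
t=np.array([A(*p,30) for p in[(37,108),(228,62),(252,152),(55,200)]]);print('tub',t.mean(0),t.tolist(),np.linalg.norm(np.diff(t,axis=0),axis=1))
t=np.array([B(*p,10) for p in[(40,87),(168,22),(238,147),(108,211)]]);print('tray',t.mean(0),t.tolist(),np.linalg.norm(np.diff(t,axis=0),axis=1))
for n,u,v,z in[('va',162,342,70),('vb',645,518,70),('gr',237,442,70),('obj',386,431,48),('tape',359,254,18),('cup',587,265,18)]:print(n,B(u,v,z))
E
```

```text
large [360.6 292.1] small [431.7 129.6] counter [535.3 134.5]
tub [557.825 308.6  ] [[570.8, 371.6], [599.8, 261.7], [545.1, 244.5], [515.6, 356.6]] [113.66182297  57.34047436 115.91660796]
tray [ 6.36175e+02 -2.50000e-02] [[656.0, 65.5], [702.7, -19.4], [615.2, -65.7], [570.8, 19.5]] [96.89633636 98.99464632 96.07497073]
va [471.4 -15.2]
vb [ 368.2 -298. ]
gr [411.5 -59.7]
obj [ 421.6 -151.7]
tape [ 540.7 -142.6]
cup [ 534.4 -289.3]
```

Emit:
send_rows([
  {"dx":108,"dy":-335,"dz":-80,"jaw":0.05},
  {"dx":108,"dy":-335,"dz":-80,"jaw":0.05},
  {"dx":108,"dy":-335,"dz":-80,"jaw":0.05},
  {"dx":108,"dy":-335,"dz":-80,"jaw":0.05},
  {"dx":108,"dy":-335,"dz":-80,"jaw":0.05},
  {"dx":108,"dy":-335,"dz":-80,"jaw":0.05},
  {"dx":108,"dy":-335,"dz":-80,"jaw":0.05},
  {"dx":108,"dy":-335,"dz":-80,"jaw":0.05},
  {"dx":108,"dy":-335,"dz":-80,"jaw":0.05},
  {"dx":108,"dy":-335,"dz":-80,"jaw":0.05},
  {"dx":108,"dy":-335,"dz":-80,"jaw":0.05},
  {"dx":108,"dy":-335,"dz":-80,"jaw":0.05},
])

```text
validation failed for argument at $.mo...
```

Emit:
send_rows([
  {"dx":20.0,"dy":-45.0,"dz":0.0,"wx":0.0,"wy":0.0,"wz":0.0,"jaw":0.05},
], grip_force=30)

```text
time: 0.25
position: [267.6, 585.0, 230.1]
eef_rot: [-0.001, 0.186, 0.982, 0.0]
force: [1.6, -0.5, 0.6]
width: 0.946
gripper_force: 0.0
```

```bash
python3 - <<'E'
from h import *
o=bot.get_obs();print(o['time'],o['position'],o['width'])
E
```

```text
0.25 [267.56488848 584.97502368 230.12972195] 0.9464693306109065
```

The move worked with one full row. I'll now send several rows with all fields filled in.

Emit:
send_rows([
  {"dx":15,"dy":-48,"dz":-13,"wx":0,"wy":0,"wz":0,"jaw":0.05},
  {"dx":30,"dy":-96,"dz":-26,"wx":0,"wy":0,"wz":0,"jaw":0.05},
  {"dx":45,"dy":-144,"dz":-40,"wx":0,"wy":0,"wz":0,"jaw":0.05},
  {"dx":60,"dy":-192,"dz":-53,"wx":0,"wy":0,"wz":0,"jaw":0.05},
  {"dx":75,"dy":-240,"dz":-66,"wx":0,"wy":0,"wz":0,"jaw":0.05},
  {"dx":89,"dy":-289,"dz":-80,"wx":0,"wy":0,"wz":0,"jaw":0.05},
  {"dx":89,"dy":-289,"dz":-80,"wx":0,"wy":0,"wz":0,"jaw":0.05},
  {"dx":89,"dy":-289,"dz":-80,"wx":0,"wy":0,"wz":0,"jaw":0.05},
  {"dx":89,"dy":-289,"dz":-80,"wx":0,"wy":0,"wz":0,"jaw":0.05},
  {"dx":89,"dy":-289,"dz":-80,"wx":0,"wy":0,"wz":0,"jaw":0.05},
])

```text
time: 1.25
position: [360.3, 293.9, 151.6]
eef_rot: [0.0, 0.189, 0.982, 0.0]
force: [-0.6, -0.4, 0.8]
width: 0.952
gripper_force: 0.0
```

```bash
python3 - <<'E'
from h import *
o=bot.get_obs();print(o['time'],o['position'],o['joint_pos'])
c=bot.calibration('wrist');print(c['cx'],c['cy']);snap('wrist','w1')
import json;json.dump({k:np.array(v).tolist() for k,v in c.items()},open('c1.json','w'))
E
```

```text
1.25 [360.285193  293.9211142 151.5888977] [-0.98582225  0.18095269  0.18151519  2.15171775 -0.04512637  0.81167867
  0.41451761]
282.87216083257124 207.93297270871565
```

View pics/w1.png

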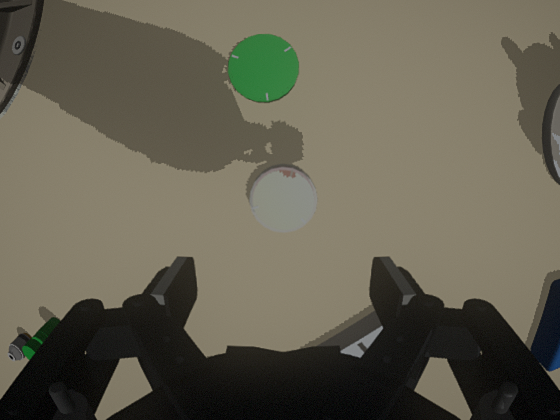

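The wrist view shows the large (clear, pinkish) dish at (285,198). The green look-alike is at (264,68), well clear of the fingers.

```bash
python3 - <<'E'
from h import *
import json
c=json.load(open('c1.json'));print(at('wrist',285,198,20,c))
im=cv2.imread('pics/w1.png');g=cv2.GaussianBlur(cv2.cvtColor(im,cv2.COLOR_BGR2GRAY),(5,5),0)
cs=cv2.HoughCircles(g,cv2.HOUGH_GRADIENT,1,40,param1=80,param2=20,minRadius=28,maxRadius=42)[0];print(cs)
for u,v,r in cs[:3]:print(at('wrist',u,v,20,c))
E
```

```text
[360.5 296. ]
[[264.5  67.5  34.4]]
[249.7 321.8]
```

Emit:
send_rows([
  {"dx":0,"dy":2,"dz":-40,"wx":0,"wy":0,"wz":0,"jaw":0.05},
  {"dx":0,"dy":2,"dz":-80,"wx":0,"wy":0,"wz":0,"jaw":0.05},
  {"dx":0,"dy":2,"dz":-115,"wx":0,"wy":0,"wz":0,"jaw":0.1},
  {"dx":0,"dy":2,"dz":-135,"wx":0,"wy":0,"wz":0,"jaw":0.1},
  {"dx":0,"dy":2,"dz":-148,"wx":0,"wy":0,"wz":0,"jaw":0.1},
  {"dx":0,"dy":2,"dz":-148,"wx":0,"wy":0,"wz":0,"jaw":0.1},
  {"dx":0,"dy":2,"dz":-148,"wx":0,"wy":0,"wz":0,"jaw":0.1},
])

```text
time: 2.0
position: [360.7, 294.9, 3.8]
eef_rot: [0.0, 0.19, 0.982, 0.0]
force: [0.4, 0.1, 0.2]
width: 0.902
gripper_force: 0.0
```

```bash
python3 - <<'E'
from h import *
import json
c=bot.calibration('wrist');snap('wrist','w2')
json.dump({k:np.array(v).tolist() for k,v in c.items()},open('c2.json','w'));print(bot.get_obs()['position'])
E
```

```text
[360.91320239 295.05808454   4.20507536]
```

View pics/w2.png

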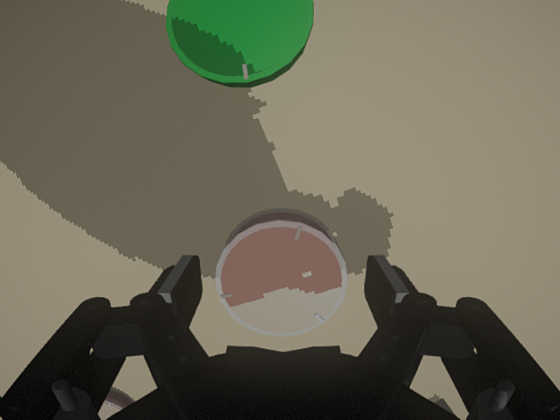

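The dish top is centred at (281,278), between the pads at columns 200 and 366.

```bash
python3 - <<'E'
from h import *
import json
c=json.load(open('c2.json'))
for p in[(281.5,278),(216,278),(347,278),(281.5,221),(281.5,335)]:print(at('wrist',*p,20,c))
E
```

```text
[359.3 294.8]
[348.8 267.3]
[370.7 321.9]
[334.6 304.7]
[389.2 282.7]
```

Emit:
send_rows([
  {"dx":0,"dy":0,"dz":0,"wx":0,"wy":0,"wz":0,"jaw":0.3},
  {"dx":0,"dy":0,"dz":0,"wx":0,"wy":0,"wz":0,"jaw":0.5},
  {"dx":0,"dy":0,"dz":0,"wx":0,"wy":0,"wz":0,"jaw":0.5},
  {"dx":0,"dy":0,"dz":0,"wx":0,"wy":0,"wz":0,"jaw":0.5},
  {"dx":0,"dy":0,"dz":0,"wx":0,"wy":0,"wz":0,"jaw":0.5},
  {"dx":0,"dy":0,"dz":0,"wx":0,"wy":0,"wz":0,"jaw":0.5},
  {"dx":0,"dy":0,"dz":20,"wx":0,"wy":0,"wz":0,"jaw":0.5},
  {"dx":0,"dy":0,"dz":50,"wx":0,"wy":0,"wz":0,"jaw":0.5},
  {"dx":0,"dy":0,"dz":95,"wx":0,"wy":0,"wz":0,"jaw":0.5},
  {"dx":0,"dy":0,"dz":110,"wx":0,"wy":0,"wz":0,"jaw":0.5},
  {"dx":0,"dy":0,"dz":110,"wx":0,"wy":0,"wz":0,"jaw":0.5},
], grip_force=30)

```text
time: 3.15
position: [361.6, 295.6, 116.3]
eef_rot: [0.001, 0.19, 0.982, 0.003]
force: [-0.0, -0.1, -1.2]
width: 0.687
gripper_force: 33.2
```

Emit:
send_rows([
  {"dx":15,"dy":-16,"dz":0,"wx":0,"wy":0,"wz":0,"jaw":0.5},
  {"dx":45,"dy":-48,"dz":0,"wx":0,"wy":0,"wz":0,"jaw":0.5},
  {"dx":78,"dy":-83,"dz":0,"wx":0,"wy":0,"wz":0,"jaw":0.5},
  {"dx":111,"dy":-118,"dz":0,"wx":0,"wy":0,"wz":0,"jaw":0.5},
  {"dx":144,"dy":-153,"dz":0,"wx":0,"wy":0,"wz":0,"jaw":0.5},
  {"dx":177,"dy":-188,"dz":0,"wx":0,"wy":0,"wz":0,"jaw":0.5},
  {"dx":210,"dy":-223,"dz":0,"wx":0,"wy":0,"wz":0,"jaw":0.5},
  {"dx":243,"dy":-258,"dz":0,"wx":0,"wy":0,"wz":0,"jaw":0.5},
  {"dx":265,"dy":-282,"dz":0,"wx":0,"wy":0,"wz":0,"jaw":0.5},
  {"dx":276,"dy":-293,"dz":0,"wx":0,"wy":0,"wz":0,"jaw":0.5},
  {"dx":276,"dy":-293,"dz":0,"wx":0,"wy":0,"wz":0,"jaw":0.5},
  {"dx":276,"dy":-293,"dz":0,"wx":0,"wy":0,"wz":0,"jaw":0.5},
])

```text
time: 4.35
position: [635.7, 2.1, 112.6]
eef_rot: [-0.001, 0.19, 0.982, 0.0]
force: [-0.5, 0.5, -0.7]
width: 0.683
gripper_force: 33.2
```

Emit:
send_rows([
  {"dx":0,"dy":0,"dz":0,"wx":0,"wy":0,"wz":0,"jaw":0.5},
  {"dx":0,"dy":0,"dz":0,"wx":0,"wy":0,"wz":0,"jaw":0.5},
])

```text
time: 4.55
position: [636.0, 2.7, 113.3]
eef_rot: [-0.0, 0.189, 0.982, 0.0]
force: [0.1, -0.6, -0.9]
width: 0.684
gripper_force: 33.2
```

```bash
python3 - <<'E'
from h import *
import json
c=bot.calibration('wrist');im=snap('wrist','w3')
json.dump({k:np.array(v).tolist() for k,v in c.items()},open('c3.json','w'));print(bot.get_obs()['position'])
E
```

```text
[636.10395401   2.50727593 113.39986933]
```

View pics/w3.png

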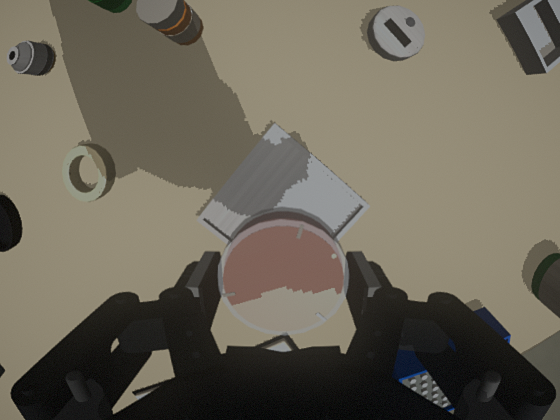

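Tray corners show at (276,122), (199,214) and (367,207), partly behind the dish. The tape is at (89,172) and the counter top at (398,31).

```bash
python3 - <<'E'
from h import *
import json
c=json.load(open('c3.json'));W=lambda u,v,z:at('wrist',u,v,z,c)
a,b,d=[W(*p,10) for p in[(276,122),(199,214),(367,207)]];print(a,b,d,'centre',(b+d)/2,np.linalg.norm(b-a),np.linalg.norm(d-a),np.linalg.norm(b-d))
print('tape',W(89,170,18),'counter',W(398,31,20),'obj',W(14,56,48),'dish',W(283,273,130))
E
```

```text
[572.   22.7] [615.8 -62.6] [660.9  66. ] centre [638.35   1.7 ] 95.88811188046199 98.88427579751999 136.27901525913666
tape [ 542.7 -136. ] counter [537.5 135.3] obj [ 423.4 -150.8] dish [632.2   4.2]
```

Emit:
send_rows([
  {"dx":2,"dy":-1,"dz":-30,"wx":0,"wy":0,"wz":0,"jaw":0.5},
  {"dx":2,"dy":-1,"dz":-65,"wx":0,"wy":0,"wz":0,"jaw":0.5},
  {"dx":2,"dy":-1,"dz":-90,"wx":0,"wy":0,"wz":0,"jaw":0.5},
  {"dx":2,"dy":-1,"dz":-100,"wx":0,"wy":0,"wz":0,"jaw":0.5},
  {"dx":2,"dy":-1,"dz":-103,"wx":0,"wy":0,"wz":0,"jaw":0.5},
  {"dx":2,"dy":-1,"dz":-105,"wx":0,"wy":0,"wz":0,"jaw":0.5},
  {"dx":2,"dy":-1,"dz":-105,"wx":0,"wy":0,"wz":0,"jaw":0.5},
  {"dx":2,"dy":-1,"dz":-105,"wx":0,"wy":0,"wz":0,"jaw":0.5},
])

```text
time: 5.4
position: [639.2, 0.4, 9.4]
eef_rot: [0.001, 0.19, 0.982, 0.0]
force: [-0.2, -0.3, 0.7]
width: 0.689
gripper_force: 33.2
```

Emit:
send_rows([
  {"dx":0,"dy":0,"dz":-1,"wx":0,"wy":0,"wz":0,"jaw":0.5},
  {"dx":0,"dy":0,"dz":-1,"wx":0,"wy":0,"wz":0,"jaw":0.5},
])

```text
time: 5.6
position: [639.2, 0.4, 8.5]
eef_rot: [0.001, 0.19, 0.982, 0.0]
force: [-2.8, 0.0, 9.8]
width: 0.687
gripper_force: 34.1
```

Emit:
send_rows([
  {"dx":0,"dy":0,"dz":0,"wx":0,"wy":0,"wz":0,"jaw":0.25},
  {"dx":0,"dy":0,"dz":0,"wx":0,"wy":0,"wz":0,"jaw":0.15},
  {"dx":0,"dy":0,"dz":0,"wx":0,"wy":0,"wz":0,"jaw":0.1},
  {"dx":0,"dy":0,"dz":0,"wx":0,"wy":0,"wz":0,"jaw":0.1},
  {"dx":0,"dy":0,"dz":20,"wx":0,"wy":0,"wz":0,"jaw":0.1},
  {"dx":0,"dy":0,"dz":60,"wx":0,"wy":0,"wz":0,"jaw":0.1},
  {"dx":0,"dy":0,"dz":105,"wx":0,"wy":0,"wz":0,"jaw":0.1},
  {"dx":0,"dy":0,"dz":145,"wx":0,"wy":0,"wz":0,"jaw":0.1},
  {"dx":0,"dy":0,"dz":145,"wx":0,"wy":0,"wz":0,"jaw":0.1},
  {"dx":0,"dy":0,"dz":145,"wx":0,"wy":0,"wz":0,"jaw":0.1},
  {"dx":0,"dy":0,"dz":145,"wx":0,"wy":0,"wz":0,"jaw":0.1},
])

```text
time: 6.7
position: [637.9, 0.5, 151.3]
eef_rot: [-0.001, 0.19, 0.982, -0.0]
force: [0.8, 0.4, -0.7]
width: 0.9
gripper_force: 0.0
```

```bash
python3 - <<'E'
from h import *
import json
c=bot.calibration('wrist');im=snap('wrist','w4')
json.dump({k:np.array(v).tolist() for k,v in c.items()},open('c4.json','w'));print(bot.get_obs()['position'])
E
```

```text
[6.37796030e+02 4.29784252e-01 1.51077860e+02]
```

View pics/w4.png

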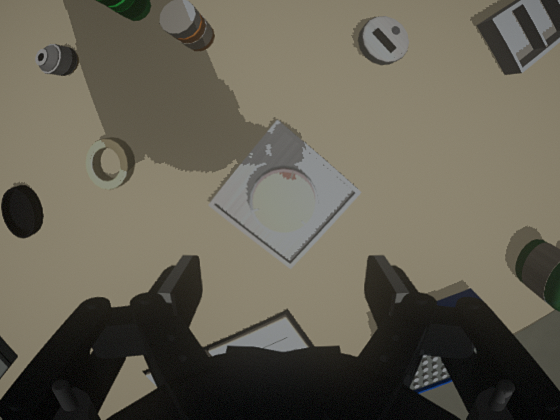

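The large dish lies flat in the tray at (282,200). Tray corners are at (277,119), (209,198), (360,190) and (291,265).

```bash
python3 - <<'E'
from h import *
import json
c=json.load(open('c4.json'));W=lambda u,v,z:at('wrist',u,v,z,c)
q=np.array([W(*p,10) for p in[(277,119),(209,198),(360,190),(291,265)]]);print(q.mean(0),'dish',W(282,200,24),'cup',W(22,210,18),'obj',W(41,57,48),'va',W(178,20,70),'tape',W(108,162,18))
E
```

```text
[637.25    2.125] dish [ 6.376e+02 -3.000e-01] cup [ 537.  -281.2] obj [ 421.7 -152.3] va [475.7 -14.9] tape [ 542.2 -140. ]
```

Emit:
send_rows([
  {"dx":-20,"dy":13,"dz":0,"wx":0,"wy":0,"wz":0,"jaw":0.2},
  {"dx":-60,"dy":38,"dz":0,"wx":0,"wy":0,"wz":0,"jaw":0.3},
  {"dx":-100,"dy":63,"dz":0,"wx":0,"wy":0,"wz":0,"jaw":0.3},
  {"dx":-140,"dy":88,"dz":0,"wx":0,"wy":0,"wz":0,"jaw":0.3},
  {"dx":-180,"dy":113,"dz":0,"wx":0,"wy":0,"wz":0,"jaw":0.3},
  {"dx":-206,"dy":130,"dz":-20,"wx":0,"wy":0,"wz":0,"jaw":0.3},
  {"dx":-206,"dy":130,"dz":-60,"wx":0,"wy":0,"wz":0,"jaw":0.3},
  {"dx":-206,"dy":130,"dz":-100,"wx":0,"wy":0,"wz":0,"jaw":0.3},
  {"dx":-206,"dy":130,"dz":-120,"wx":0,"wy":0,"wz":0,"jaw":0.3},
  {"dx":-206,"dy":130,"dz":-120,"wx":0,"wy":0,"wz":0,"jaw":0.3},
  {"dx":-206,"dy":130,"dz":-120,"wx":0,"wy":0,"wz":0,"jaw":0.3},
  {"dx":-206,"dy":130,"dz":-120,"wx":0,"wy":0,"wz":0,"jaw":0.3},
])

```text
time: 7.95
position: [433.1, 130.5, 33.2]
eef_rot: [0.0, 0.19, 0.982, 0.0]
force: [0.1, -0.5, -0.1]
width: 0.696
gripper_force: 0.0
```

```bash
python3 - <<'E'
from h import *
import json
c=bot.calibration('wrist');im=snap('wrist','w5')
json.dump({k:np.array(v).tolist() for k,v in c.items()},open('c5.json','w'));print(bot.get_obs()['position'])
E
```

```text
[433.17106765 130.56688629  33.34142069]
```

View pics/w5.png

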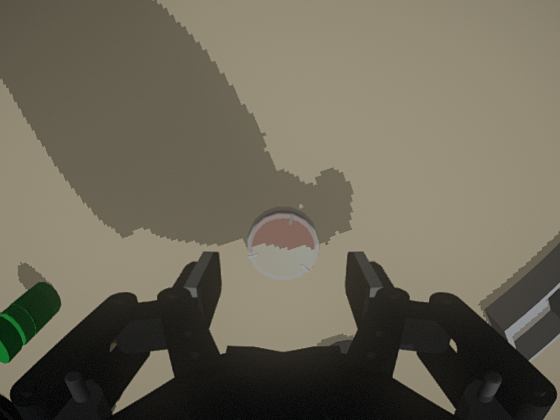

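The small dish's top face is centred at (283,245), midway between the pads.

```bash
python3 - <<'E'
from h import *
import json
c=json.load(open('c5.json'));W=lambda u,v,z:at('wrist',u,v,z,c)
p=[W(*p,14) for p in[(246,245),(319,245),(282.5,212),(282.5,279)]];print(p,np.mean(p,0),W(282.5,245,14))
E
```

```text
[array([423.3, 112.8]), array([438.1, 149.6]), array([413.3, 138.2]), array([450. , 123.4])] [431.175 131.   ] [430.6 131.2]
```

Emit:
send_rows([
  {"dx":-2,"dy":0,"dz":-15,"wx":0,"wy":0,"wz":0,"jaw":0.3},
  {"dx":-2,"dy":0,"dz":-29,"wx":0,"wy":0,"wz":0,"jaw":0.3},
  {"dx":-2,"dy":0,"dz":-29,"wx":0,"wy":0,"wz":0,"jaw":0.3},
  {"dx":-2,"dy":0,"dz":-29,"wx":0,"wy":0,"wz":0,"jaw":0.4},
  {"dx":-2,"dy":0,"dz":-29,"wx":0,"wy":0,"wz":0,"jaw":0.5},
  {"dx":-2,"dy":0,"dz":-29,"wx":0,"wy":0,"wz":0,"jaw":0.7},
  {"dx":-2,"dy":0,"dz":-29,"wx":0,"wy":0,"wz":0,"jaw":0.7},
  {"dx":-2,"dy":0,"dz":-29,"wx":0,"wy":0,"wz":0,"jaw":0.7},
  {"dx":-2,"dy":0,"dz":-29,"wx":0,"wy":0,"wz":0,"jaw":0.7},
], grip_force=25)

```text
time: 8.9
position: [431.0, 130.6, 4.3]
eef_rot: [0.001, 0.19, 0.982, 0.0]
force: [-1.8, -1.4, 11.9]
width: 0.448
gripper_force: 23.6
```

Emit:
send_rows([
  {"dx":0,"dy":0,"dz":10,"wx":0,"wy":0,"wz":0,"jaw":0.7},
  {"dx":0,"dy":0,"dz":40,"wx":0,"wy":0,"wz":0,"jaw":0.7},
  {"dx":10,"dy":-6,"dz":80,"wx":0,"wy":0,"wz":0,"jaw":0.7},
  {"dx":40,"dy":-25,"dz":100,"wx":0,"wy":0,"wz":0,"jaw":0.7},
  {"dx":78,"dy":-49,"dz":100,"wx":0,"wy":0,"wz":0,"jaw":0.7},
  {"dx":116,"dy":-73,"dz":100,"wx":0,"wy":0,"wz":0,"jaw":0.7},
  {"dx":154,"dy":-97,"dz":100,"wx":0,"wy":0,"wz":0,"jaw":0.7},
  {"dx":190,"dy":-120,"dz":90,"wx":0,"wy":0,"wz":0,"jaw":0.7},
  {"dx":207,"dy":-130,"dz":75,"wx":0,"wy":0,"wz":0,"jaw":0.7},
  {"dx":207,"dy":-130,"dz":55,"wx":0,"wy":0,"wz":0,"jaw":0.7},
  {"dx":207,"dy":-130,"dz":45,"wx":0,"wy":0,"wz":0,"jaw":0.7},
  {"dx":207,"dy":-130,"dz":45,"wx":0,"wy":0,"wz":0,"jaw":0.7},
])

```text
time: 10.1
position: [636.4, 0.6, 47.7]
eef_rot: [-0.001, 0.19, 0.982, -0.0]
force: [-0.8, 0.6, -1.2]
width: 0.45
gripper_force: 25.3
```

Emit:
send_rows([
  {"dx":0,"dy":0,"dz":0,"wx":0,"wy":0,"wz":0,"jaw":0.7},
  {"dx":0,"dy":0,"dz":0,"wx":0,"wy":0,"wz":0,"jaw":0.7},
])

```text
time: 10.3
position: [637.9, 0.8, 49.6]
eef_rot: [0.001, 0.189, 0.982, 0.0]
force: [0.3, 0.7, 0.4]
width: 0.451
gripper_force: 25.3
```

```bash
python3 - <<'E'
from h import *
import json
c=bot.calibration('wrist');im=snap('wrist','w6')
json.dump({k:np.array(v).tolist() for k,v in c.items()},open('c6.json','w'));print(bot.get_obs()['position'])
cv2.imwrite('pics/w6c.png',cv2.resize(im[140:340,180:400,::-1],None,fx=3,fy=3))
E
```

```text
[637.89658453   0.77135887  49.53520795]
```

View pics/w6c.png

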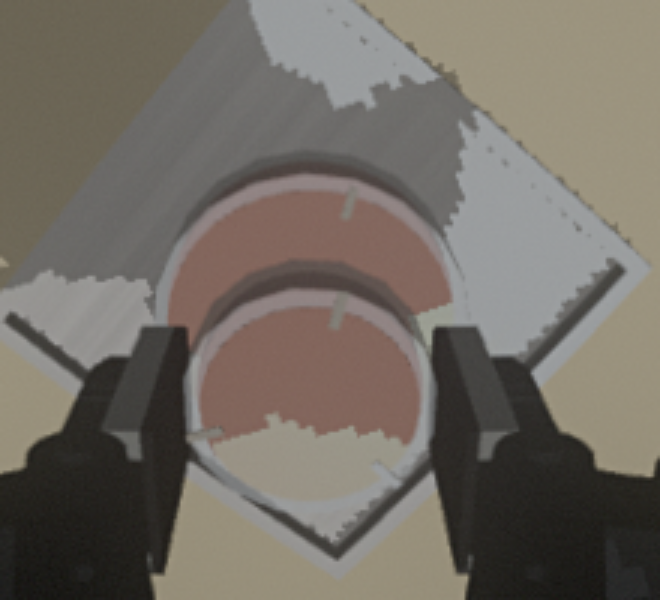

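The held small dish (column 310 in the crop) lines up with the large dish (column 310). I'll check the other axis numerically.

```bash
python3 - <<'E'
from h import *
import json
c=json.load(open('c6.json'));W=lambda u,v,z:at('wrist',180+u/3,140+v/3,z,c)
d=np.array([.928,-.373])
print('large', W(310,172,24)+30*d,'small',W(310,288,59)+20*d,(W(310,288,59)+W(310,507,59))/2)
E
```

```text
large [6.4024e+02 1.1000e-01] small [6.3916e+02 4.4000e-01] [638.5    0.75]
```

Emit:
send_rows([
  {"dx":1,"dy":0,"dz":-12,"wx":0,"wy":0,"wz":0,"jaw":0.7},
  {"dx":1,"dy":0,"dz":-18,"wx":0,"wy":0,"wz":0,"jaw":0.7},
  {"dx":1,"dy":0,"dz":-20,"wx":0,"wy":0,"wz":0,"jaw":0.7},
  {"dx":1,"dy":0,"dz":-21,"wx":0,"wy":0,"wz":0,"jaw":0.7},
  {"dx":1,"dy":0,"dz":-21,"wx":0,"wy":0,"wz":0,"jaw":0.7},
  {"dx":1,"dy":0,"dz":-21,"wx":0,"wy":0,"wz":0,"jaw":0.7},
])

```text
time: 10.95
position: [638.2, 0.6, 28.3]
eef_rot: [-0.0, 0.19, 0.982, 0.0]
force: [-11.4, 0.6, 27.2]
width: 0.448
gripper_force: 27.7
```

Emit:
send_rows([
  {"dx":0,"dy":0,"dz":0.8,"wx":0,"wy":0,"wz":0,"jaw":0.7},
  {"dx":0,"dy":0,"dz":0.8,"wx":0,"wy":0,"wz":0,"jaw":0.7},
  {"dx":0,"dy":0,"dz":0.8,"wx":0,"wy":0,"wz":0,"jaw":0.4},
  {"dx":0,"dy":0,"dz":0.8,"wx":0,"wy":0,"wz":0,"jaw":0.3},
  {"dx":0,"dy":0,"dz":0.8,"wx":0,"wy":0,"wz":0,"jaw":0.3},
  {"dx":0,"dy":0,"dz":25,"wx":0,"wy":0,"wz":0,"jaw":0.3},
  {"dx":0,"dy":0,"dz":70,"wx":0,"wy":0,"wz":0,"jaw":0.3},
  {"dx":0,"dy":0,"dz":110,"wx":0,"wy":0,"wz":0,"jaw":0.3},
  {"dx":0,"dy":0,"dz":122,"wx":0,"wy":0,"wz":0,"jaw":0.3},
  {"dx":0,"dy":0,"dz":122,"wx":0,"wy":0,"wz":0,"jaw":0.3},
  {"dx":0,"dy":0,"dz":122,"wx":0,"wy":0,"wz":0,"jaw":0.3},
])

```text
time: 12.05
position: [638.0, 0.5, 148.4]
eef_rot: [-0.0, 0.19, 0.982, -0.0]
force: [0.2, -0.3, -0.1]
width: 0.699
gripper_force: 0.0
```

```bash
python3 - <<'E'
from h import *
import json
c=bot.calibration('wrist');im=snap('wrist','w7')
json.dump({k:np.array(v).tolist() for k,v in c.items()},open('c7.json','w'));print(bot.get_obs()['position'])
E
```

```text
[6.37739051e+02 4.42990831e-01 1.47855862e+02]
```

View pics/w7.png

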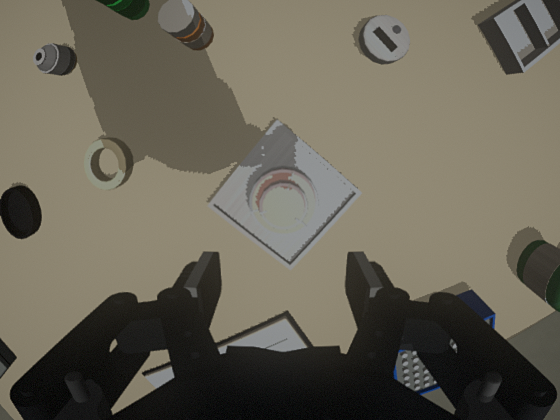

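Small dish sits centred on the large one, at (286,203). Next is vial a. It was measured twice, giving about (473.5,-14.5).

Emit:
send_rows([
  {"dx":-20,"dy":-2,"dz":0,"wx":0,"wy":0,"wz":0,"jaw":0.4},
  {"dx":-60,"dy":-5,"dz":0,"wx":0,"wy":0,"wz":0,"jaw":0.4},
  {"dx":-105,"dy":-10,"dz":0,"wx":0,"wy":0,"wz":0,"jaw":0.4},
  {"dx":-145,"dy":-14,"dz":0,"wx":0,"wy":0,"wz":0,"jaw":0.4},
  {"dx":-164,"dy":-15,"dz":0,"wx":0,"wy":0,"wz":0,"jaw":0.4},
  {"dx":-164,"dy":-15,"dz":0,"wx":0,"wy":0,"wz":0,"jaw":0.4},
  {"dx":-164,"dy":-15,"dz":-30,"wx":0,"wy":0,"wz":0,"jaw":0.4},
  {"dx":-164,"dy":-15,"dz":-50,"wx":0,"wy":0,"wz":0,"jaw":0.4},
  {"dx":-164,"dy":-15,"dz":-50,"wx":0,"wy":0,"wz":0,"jaw":0.4},
  {"dx":-164,"dy":-15,"dz":-50,"wx":0,"wy":0,"wz":0,"jaw":0.4},
])

```text
time: 13.1
position: [474.5, -14.8, 98.9]
eef_rot: [-0.001, 0.19, 0.982, -0.001]
force: [-0.0, -0.1, -1.0]
width: 0.6
gripper_force: 0.0
```

```bash
python3 - <<'E'
from h import *
import json
c=bot.calibration('wrist');im=snap('wrist','w8')
json.dump({k:np.array(v).tolist() for k,v in c.items()},open('c8.json','w'));print(bot.get_obs()['position'])
E
```

```text
[474.9105597  -14.74045548  99.49427931]
```

View pics/w8.png

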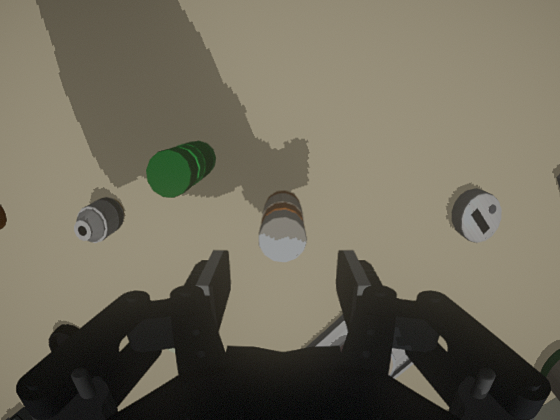

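Vial a (white cap, amber) has its cap at (283,239), between the pads. The green look-alike is at (168,172), clear to the side.

```bash
python3 - <<'E'
from h import *
import json
c=json.load(open('c8.json'));W=lambda u,v,z:at('wrist',u,v,z,c)
print('va',W(283,239,70),'obj',W(82,229,48),'counter',W(480,215,20),'green',W(168,172,70))
E
```

```text
va [472.4 -14. ] obj [ 421.1 -152.3] counter [534.2 135.4] green [411.8 -59.2]
```

Emit:
send_rows([
  {"dx":-2,"dy":0.5,"dz":-30,"wx":0,"wy":0,"wz":0,"jaw":0.4},
  {"dx":-2,"dy":0.5,"dz":-60,"wx":0,"wy":0,"wz":0,"jaw":0.4},
  {"dx":-2,"dy":0.5,"dz":-67,"wx":0,"wy":0,"wz":0,"jaw":0.4},
  {"dx":-2,"dy":0.5,"dz":-67,"wx":0,"wy":0,"wz":0,"jaw":0.5},
  {"dx":-2,"dy":0.5,"dz":-67,"wx":0,"wy":0,"wz":0,"jaw":0.65},
  {"dx":-2,"dy":0.5,"dz":-67,"wx":0,"wy":0,"wz":0,"jaw":0.85},
  {"dx":-2,"dy":0.5,"dz":-67,"wx":0,"wy":0,"wz":0,"jaw":0.85},
  {"dx":-2,"dy":0.5,"dz":-67,"wx":0,"wy":0,"wz":0,"jaw":0.85},
  {"dx":-2,"dy":0.5,"dz":-67,"wx":0,"wy":0,"wz":0,"jaw":0.85},
], grip_force=30)

```text
time: 14.05
position: [473.5, -14.1, 33.6]
eef_rot: [0.001, 0.19, 0.982, 0.0]
force: [-0.8, -0.8, 9.4]
width: 0.32
gripper_force: 30.3
```

```bash
python3 - <<'E'
from h import *
import json
c=json.load(open('c7.json'));W=lambda u,v,z:at('wrist',u,v,z,c)
# tub near corner / left corner seen in w7 at rim height
print(W(474,17,30),W(520,68,30))
t=np.array([[570.8,371.6],[599.8,261.7],[545.1,244.5],[515.6,356.6]])
v=(t[0]-t[1])+(t[3]-t[2]);v/=np.linalg.norm(v);print(v,t.mean(0)+28*v,t.mean(0)-28*v)
E
```

```text
[539.8 226.7] [597.3 263.1]
[-0.25481489  0.96698985] [550.690183  335.6757158] [564.959817  281.5242842]
```

Emit:
send_rows([
  {"dx":0,"dy":0,"dz":8,"wx":0,"wy":0,"wz":0,"jaw":0.85},
  {"dx":0,"dy":0,"dz":30,"wx":0,"wy":0,"wz":0,"jaw":0.85},
  {"dx":0,"dy":5,"dz":65,"wx":0,"wy":0,"wz":0,"jaw":0.85},
  {"dx":5,"dy":25,"dz":85,"wx":0,"wy":0,"wz":0,"jaw":0.85},
  {"dx":14,"dy":65,"dz":85,"wx":0,"wy":0,"wz":0,"jaw":0.85},
  {"dx":24,"dy":110,"dz":85,"wx":0,"wy":0,"wz":0,"jaw":0.85},
  {"dx":34,"dy":155,"dz":85,"wx":0,"wy":0,"wz":0,"jaw":0.85},
  {"dx":44,"dy":200,"dz":85,"wx":0,"wy":0,"wz":0,"jaw":0.85},
  {"dx":54,"dy":245,"dz":85,"wx":0,"wy":0,"wz":0,"jaw":0.85},
  {"dx":64,"dy":290,"dz":85,"wx":0,"wy":0,"wz":0,"jaw":0.85},
  {"dx":72,"dy":325,"dz":85,"wx":0,"wy":0,"wz":0,"jaw":0.85},
  {"dx":77,"dy":351,"dz":85,"wx":0,"wy":0,"wz":0,"jaw":0.85},
])

```text
time: 15.25
position: [549.5, 339.9, 118.3]
eef_rot: [0.0, 0.189, 0.982, 0.0]
force: [-0.3, -1.2, -0.3]
width: 0.316
gripper_force: 29.7
```

Emit:
send_rows([
  {"dx":0,"dy":0,"dz":0,"wx":0,"wy":0,"wz":0,"jaw":0.85},
  {"dx":0,"dy":0,"dz":0,"wx":0,"wy":0,"wz":0,"jaw":0.85},
  {"dx":0,"dy":0,"dz":0,"wx":0,"wy":0,"wz":0,"jaw":0.85},
])

```text
time: 15.55
position: [549.6, 335.6, 117.8]
eef_rot: [0.0, 0.19, 0.982, -0.0]
force: [0.2, -0.6, -0.9]
width: 0.318
gripper_force: 29.7
```

```bash
python3 - <<'E'
from h import *
import json
c=bot.calibration('wrist');im=snap('wrist','w9')
json.dump({k:np.array(v).tolist() for k,v in c.items()},open('c9.json','w'));print(bot.get_obs()['position'])
E
```

```text
[549.63835949 335.54503925 117.8261286 ]
```

View pics/w9.png

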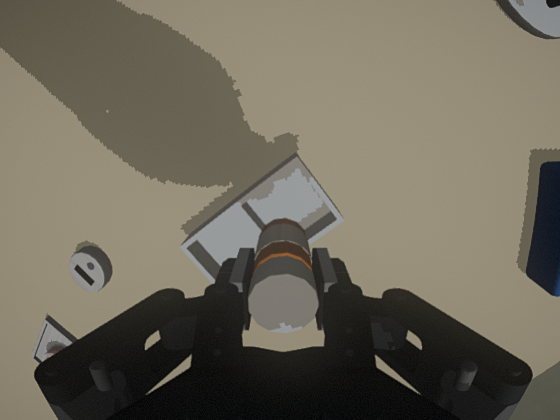

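Tub rim corners show at (296,154), (343,217) and (182,244). The vial is held upright between the pads.

```bash
python3 - <<'E'
from h import *
import json
c=json.load(open('c9.json'));W=lambda u,v,z:at('wrist',u,v,z,c)
a,b,d=W(296,154,30),W(343,217,30),W(182,244,30);print(a,b,d,np.linalg.norm(a-b),np.linalg.norm(a-d),'c',(b+d)/2)
v=(a-d)/np.linalg.norm(a-d);print(v,(b+d)/2+28*v,(b+d)/2-28*v, 'counter',W(88,268,20))
E
```

```text
[512.3 360.8] [569.5 376.6] [543.6 251.6] 59.342059283445884 113.59722707883326 c [556.55 314.1 ]
[-0.27553489  0.96129107] [548.83502295 341.01614997] [564.26497705 287.18385003] counter [534.4 142. ]
```

Emit:
send_rows([
  {"dx":0,"dy":3,"dz":-30,"wx":0,"wy":0,"wz":0,"jaw":0.85},
  {"dx":0,"dy":3,"dz":-60,"wx":0,"wy":0,"wz":0,"jaw":0.85},
  {"dx":0,"dy":3,"dz":-72,"wx":0,"wy":0,"wz":0,"jaw":0.85},
  {"dx":0,"dy":3,"dz":-78,"wx":0,"wy":0,"wz":0,"jaw":0.85},
  {"dx":0,"dy":3,"dz":-79,"wx":0,"wy":0,"wz":0,"jaw":0.85},
  {"dx":0,"dy":3,"dz":-79.5,"wx":0,"wy":0,"wz":0,"jaw":0.85},
  {"dx":0,"dy":3,"dz":-80,"wx":0,"wy":0,"wz":0,"jaw":0.85},
  {"dx":0,"dy":3,"dz":-80,"wx":0,"wy":0,"wz":0,"jaw":0.85},
  {"dx":0,"dy":3,"dz":-80,"wx":0,"wy":0,"wz":0,"jaw":0.85},
])

```text
time: 16.5
position: [549.7, 340.1, 37.8]
eef_rot: [0.0, 0.19, 0.982, 0.0]
force: [-0.6, 0.0, -0.7]
width: 0.32
gripper_force: 29.7
```

Emit:
send_rows([
  {"dx":0,"dy":0,"dz":-0.7,"wx":0,"wy":0,"wz":0,"jaw":0.85},
  {"dx":0,"dy":0,"dz":-0.7,"wx":0,"wy":0,"wz":0,"jaw":0.85},
  {"dx":0,"dy":0,"dz":-0.7,"wx":0,"wy":0,"wz":0,"jaw":0.85},
])

```text
time: 16.8
position: [549.8, 340.0, 37.6]
eef_rot: [0.0, 0.19, 0.982, 0.0]
force: [-3.9, -2.3, 12.1]
width: 0.321
gripper_force: 31.1
```

Contact. Release and go to vial b, about (368,-297), at hover height.

Emit:
send_rows([
  {"dx":0,"dy":0,"dz":0.4,"wx":0,"wy":0,"wz":0,"jaw":0.75},
  {"dx":0,"dy":0,"dz":0.4,"wx":0,"wy":0,"wz":0,"jaw":0.55},
  {"dx":0,"dy":0,"dz":0.4,"wx":0,"wy":0,"wz":0,"jaw":0.45},
  {"dx":0,"dy":0,"dz":0.4,"wx":0,"wy":0,"wz":0,"jaw":0.45},
  {"dx":0,"dy":0,"dz":25,"wx":0,"wy":0,"wz":0,"jaw":0.45},
  {"dx":0,"dy":0,"dz":65,"wx":0,"wy":0,"wz":0,"jaw":0.45},
  {"dx":0,"dy":0,"dz":100,"wx":0,"wy":0,"wz":0,"jaw":0.45},
  {"dx":-10,"dy":-40,"dz":110,"wx":0,"wy":0,"wz":0,"jaw":0.45},
  {"dx":-20,"dy":-85,"dz":110,"wx":0,"wy":0,"wz":0,"jaw":0.45},
  {"dx":-30,"dy":-130,"dz":110,"wx":0,"wy":0,"wz":0,"jaw":0.45},
  {"dx":-40,"dy":-175,"dz":110,"wx":0,"wy":0,"wz":0,"jaw":0.45},
  {"dx":-50,"dy":-220,"dz":110,"wx":0,"wy":0,"wz":0,"jaw":0.45},
])

```text
time: 18.0
position: [498.8, 118.2, 146.7]
eef_rot: [0.0, 0.19, 0.982, 0.0]
force: [2.4, -0.8, -0.5]
width: 0.556
gripper_force: 0.0
```

```bash
python3 - <<'E'
from h import *
o=bot.get_obs();print(o['position'],o['joint_pos'],o['time'])
E
```

```text
[498.84015004 118.17568308 146.71229453] [-0.61548507  0.26871143  0.30091594  2.06298503 -0.10756343  0.82401028
  0.93743241] 18.0
```

Emit:
send_rows([
  {"dx":-8,"dy":-40,"dz":0,"wx":0,"wy":0,"wz":0,"jaw":0.4},
  {"dx":-18,"dy":-82,"dz":0,"wx":0,"wy":0,"wz":0,"jaw":0.4},
  {"dx":-28,"dy":-125,"dz":0,"wx":0,"wy":0,"wz":0,"jaw":0.4},
  {"dx":-38,"dy":-168,"dz":0,"wx":0,"wy":0,"wz":0,"jaw":0.4},
  {"dx":-50,"dy":-210,"dz":0,"wx":0,"wy":0,"wz":0,"jaw":0.4},
  {"dx":-65,"dy":-252,"dz":0,"wx":0,"wy":0,"wz":0,"jaw":0.4},
  {"dx":-80,"dy":-295,"dz":0,"wx":0,"wy":0,"wz":0,"jaw":0.4},
  {"dx":-98,"dy":-335,"dz":0,"wx":0,"wy":0,"wz":0,"jaw":0.4},
  {"dx":-115,"dy":-375,"dz":0,"wx":0,"wy":0,"wz":0,"jaw":0.4},
  {"dx":-131,"dy":-410,"dz":0,"wx":0,"wy":0,"wz":0,"jaw":0.4},
  {"dx":-131,"dy":-416,"dz":-20,"wx":0,"wy":0,"wz":0,"jaw":0.4},
  {"dx":-131,"dy":-416,"dz":-48,"wx":0,"wy":0,"wz":0,"jaw":0.4},
])

```text
time: 19.2
position: [368.8, -298.3, 99.1]
eef_rot: [0.002, 0.191, 0.982, -0.001]
force: [1.1, 0.8, 0.5]
width: 0.599
gripper_force: 0.0
```

Emit:
send_rows([
  {"dx":0,"dy":0,"dz":0,"wx":0,"wy":0,"wz":0,"jaw":0.4},
  {"dx":0,"dy":0,"dz":0,"wx":0,"wy":0,"wz":0,"jaw":0.4},
  {"dx":0,"dy":0,"dz":0,"wx":0,"wy":0,"wz":0,"jaw":0.4},
])

```text
time: 19.5
position: [369.0, -296.3, 99.6]
eef_rot: [0.001, 0.19, 0.982, -0.0]
force: [0.5, -0.6, -0.5]
width: 0.602
gripper_force: 0.0
```

```bash
python3 - <<'E'
from h import *
import json
c=bot.calibration('wrist');im=snap('wrist','w10')
json.dump({k:np.array(v).tolist() for k,v in c.items()},open('c10.json','w'));print(bot.get_obs()['position'])
g=cv2.cvtColor(im,cv2.COLOR_RGB2HSV)
m=((g[...,1]<28)&(g[...,2]>95)).astype(np.uint8);m=cv2.morphologyEx(m,cv2.MORPH_OPEN,np.ones((5,5)))
n,l,s,k=cv2.connectedComponentsWithStats(m)
for i in range(1,n):
    if s[i][4]>150:print(s[i],k[i].round(1))
w=cv2.cvtColor(cv2.imread('pics/w8.png'),cv2.COLOR_BGR2HSV);print('w8 cap hsv',w[252,283],w[228,283],'bg',w[100,350],'w10 at',g[245:256:10,283])
E
```

```text
[ 369.24652732 -296.22671348   99.73095777]
[ 255  221   48   44 1593] [278.6 242.6]
[542 315  18  36 403] [552.2 332.4]
w8 cap hsv [ 90   5 155] [ 23  24 130] bg [ 21  47 153] w10 at [[ 90   5 152]
 [ 90   5 151]]
```

The cap was found by colour at (279,243), 48 px across. That matches vial a's look at the same height.

```bash
python3 - <<'E'
from h import *
import json
c=json.load(open('c10.json'));print(at('wrist',279,243,70,c))
E
```

```text
[ 368.7 -298.5]
```

Emit:
send_rows([
  {"dx":-0.5,"dy":-2,"dz":-30,"wx":0,"wy":0,"wz":0,"jaw":0.4},
  {"dx":-0.5,"dy":-2,"dz":-60,"wx":0,"wy":0,"wz":0,"jaw":0.4},
  {"dx":-0.5,"dy":-2,"dz":-67,"wx":0,"wy":0,"wz":0,"jaw":0.4},
  {"dx":-0.5,"dy":-2,"dz":-67,"wx":0,"wy":0,"wz":0,"jaw":0.5},
  {"dx":-0.5,"dy":-2,"dz":-67,"wx":0,"wy":0,"wz":0,"jaw":0.65},
  {"dx":-0.5,"dy":-2,"dz":-67,"wx":0,"wy":0,"wz":0,"jaw":0.85},
  {"dx":-0.5,"dy":-2,"dz":-67,"wx":0,"wy":0,"wz":0,"jaw":0.85},
  {"dx":-0.5,"dy":-2,"dz":-67,"wx":0,"wy":0,"wz":0,"jaw":0.85},
  {"dx":-0.5,"dy":-2,"dz":-67,"wx":0,"wy":0,"wz":0,"jaw":0.85},
  {"dx":-0.5,"dy":-2,"dz":-67,"wx":0,"wy":0,"wz":0,"jaw":0.85},
])

```text
time: 20.55
position: [368.8, -298.6, 32.9]
eef_rot: [0.001, 0.19, 0.982, -0.0]
force: [-2.1, 1.6, 10.3]
width: 0.318
gripper_force: 29.9
```

Emit:
send_rows([
  {"dx":0,"dy":0,"dz":8,"wx":0,"wy":0,"wz":0,"jaw":0.85},
  {"dx":0,"dy":0,"dz":30,"wx":0,"wy":0,"wz":0,"jaw":0.85},
  {"dx":0,"dy":0,"dz":65,"wx":0,"wy":0,"wz":0,"jaw":0.85},
  {"dx":8,"dy":12,"dz":95,"wx":0,"wy":0,"wz":0,"jaw":0.85},
  {"dx":25,"dy":40,"dz":105,"wx":0,"wy":0,"wz":0,"jaw":0.85},
  {"dx":46,"dy":74,"dz":105,"wx":0,"wy":0,"wz":0,"jaw":0.85},
  {"dx":68,"dy":110,"dz":105,"wx":0,"wy":0,"wz":0,"jaw":0.85},
  {"dx":90,"dy":146,"dz":105,"wx":0,"wy":0,"wz":0,"jaw":0.85},
  {"dx":112,"dy":182,"dz":105,"wx":0,"wy":0,"wz":0,"jaw":0.85},
  {"dx":128,"dy":222,"dz":105,"wx":0,"wy":0,"wz":0,"jaw":0.85},
  {"dx":138,"dy":264,"dz":105,"wx":0,"wy":0,"wz":0,"jaw":0.85},
  {"dx":146,"dy":306,"dz":105,"wx":0,"wy":0,"wz":0,"jaw":0.85},
])

```text
time: 21.75
position: [514.6, 9.6, 137.8]
eef_rot: [0.001, 0.19, 0.982, 0.0]
force: [-0.2, -0.3, -0.3]
width: 0.317
gripper_force: 29.6
```

Emit:
send_rows([
  {"dx":8,"dy":42,"dz":0,"wx":0,"wy":0,"wz":0,"jaw":0.85},
  {"dx":16,"dy":84,"dz":0,"wx":0,"wy":0,"wz":0,"jaw":0.85},
  {"dx":24,"dy":126,"dz":0,"wx":0,"wy":0,"wz":0,"jaw":0.85},
  {"dx":32,"dy":168,"dz":0,"wx":0,"wy":0,"wz":0,"jaw":0.85},
  {"dx":39,"dy":208,"dz":0,"wx":0,"wy":0,"wz":0,"jaw":0.85},
  {"dx":45,"dy":244,"dz":0,"wx":0,"wy":0,"wz":0,"jaw":0.85},
  {"dx":50,"dy":270,"dz":0,"wx":0,"wy":0,"wz":0,"jaw":0.85},
  {"dx":50,"dy":278,"dz":0,"wx":0,"wy":0,"wz":0,"jaw":0.85},
  {"dx":50,"dy":278,"dz":-20,"wx":0,"wy":0,"wz":0,"jaw":0.85},
  {"dx":50,"dy":278,"dz":-20,"wx":0,"wy":0,"wz":0,"jaw":0.85},
  {"dx":50,"dy":278,"dz":-20,"wx":0,"wy":0,"wz":0,"jaw":0.85},
  {"dx":50,"dy":278,"dz":-20,"wx":0,"wy":0,"wz":0,"jaw":0.85},
])

```text
time: 22.95
position: [564.4, 285.3, 117.8]
eef_rot: [0.0, 0.19, 0.982, 0.0]
force: [-0.5, 1.2, 0.1]
width: 0.321
gripper_force: 29.7
```

Emit:
send_rows([
  {"dx":0,"dy":0,"dz":-30,"wx":0,"wy":0,"wz":0,"jaw":0.85},
  {"dx":0,"dy":0,"dz":-60,"wx":0,"wy":0,"wz":0,"jaw":0.85},
  {"dx":0,"dy":0,"dz":-72,"wx":0,"wy":0,"wz":0,"jaw":0.85},
  {"dx":0,"dy":0,"dz":-78,"wx":0,"wy":0,"wz":0,"jaw":0.85},
  {"dx":0,"dy":0,"dz":-79,"wx":0,"wy":0,"wz":0,"jaw":0.85},
  {"dx":0,"dy":0,"dz":-80,"wx":0,"wy":0,"wz":0,"jaw":0.85},
  {"dx":0,"dy":0,"dz":-80.5,"wx":0,"wy":0,"wz":0,"jaw":0.85},
  {"dx":0,"dy":0,"dz":-80.5,"wx":0,"wy":0,"wz":0,"jaw":0.85},
  {"dx":0,"dy":0,"dz":-80.5,"wx":0,"wy":0,"wz":0,"jaw":0.85},
])

```text
time: 23.85
position: [564.5, 286.1, 37.0]
eef_rot: [0.0, 0.19, 0.982, 0.0]
force: [-1.8, -1.2, 7.7]
width: 0.316
gripper_force: 30.1
```

Emit:
send_rows([
  {"dx":0,"dy":0,"dz":0.2,"wx":0,"wy":0,"wz":0,"jaw":0.75},
  {"dx":0,"dy":0,"dz":0.2,"wx":0,"wy":0,"wz":0,"jaw":0.55},
  {"dx":0,"dy":0,"dz":0.2,"wx":0,"wy":0,"wz":0,"jaw":0.5},
  {"dx":0,"dy":0,"dz":0.2,"wx":0,"wy":0,"wz":0,"jaw":0.5},
  {"dx":0,"dy":0,"dz":25,"wx":0,"wy":0,"wz":0,"jaw":0.5},
  {"dx":0,"dy":0,"dz":65,"wx":0,"wy":0,"wz":0,"jaw":0.5},
  {"dx":0,"dy":0,"dz":100,"wx":0,"wy":0,"wz":0,"jaw":0.5},
  {"dx":-10,"dy":-30,"dz":105,"wx":0,"wy":0,"wz":0,"jaw":0.45},
  {"dx":-23,"dy":-70,"dz":105,"wx":0,"wy":0,"wz":0,"jaw":0.45},
  {"dx":-37,"dy":-113,"dz":105,"wx":0,"wy":0,"wz":0,"jaw":0.45},
  {"dx":-51,"dy":-156,"dz":105,"wx":0,"wy":0,"wz":0,"jaw":0.45},
  {"dx":-65,"dy":-199,"dz":105,"wx":0,"wy":0,"wz":0,"jaw":0.45},
])

```text
time: 25.05
position: [498.1, 85.3, 141.1]
eef_rot: [0.0, 0.19, 0.982, 0.0]
force: [1.2, -0.2, 0.4]
width: 0.549
gripper_force: 0.0
```

Emit:
send_rows([
  {"dx":-14,"dy":-43,"dz":0,"wx":0,"wy":0,"wz":0,"jaw":0.4},
  {"dx":-28,"dy":-86,"dz":0,"wx":0,"wy":0,"wz":0,"jaw":0.4},
  {"dx":-42,"dy":-129,"dz":0,"wx":0,"wy":0,"wz":0,"jaw":0.4},
  {"dx":-56,"dy":-172,"dz":0,"wx":0,"wy":0,"wz":0,"jaw":0.4},
  {"dx":-68,"dy":-210,"dz":0,"wx":0,"wy":0,"wz":0,"jaw":0.4},
  {"dx":-78,"dy":-239,"dz":0,"wx":0,"wy":0,"wz":0,"jaw":0.4},
  {"dx":-78,"dy":-239,"dz":-25,"wx":0,"wy":0,"wz":0,"jaw":0.4},
  {"dx":-78,"dy":-239,"dz":-57,"wx":0,"wy":0,"wz":0,"jaw":0.4},
  {"dx":-78,"dy":-239,"dz":-57,"wx":0,"wy":0,"wz":0,"jaw":0.4},
  {"dx":-78,"dy":-239,"dz":-57,"wx":0,"wy":0,"wz":0,"jaw":0.4},
  {"dx":-78,"dy":-239,"dz":-57,"wx":0,"wy":0,"wz":0,"jaw":0.4},
])

```text
time: 26.15
position: [421.7, -152.2, 85.3]
eef_rot: [0.001, 0.19, 0.982, 0.0]
force: [-0.3, 0.6, 0.1]
width: 0.602
gripper_force: 0.0
```

```bash
python3 - <<'E'
from h import *
import json
c=bot.calibration('wrist');im=snap('wrist','w11')
json.dump({k:np.array(v).tolist() for k,v in c.items()},open('c11.json','w'));print(bot.get_obs()['position'])
g=cv2.cvtColor(im,cv2.COLOR_RGB2HSV)
m=((g[...,1]<30)&(g[...,2]>60)).astype(np.uint8);m=cv2.morphologyEx(m,cv2.MORPH_OPEN,np.ones((3,3)))
n,l,s,k=cv2.connectedComponentsWithStats(m)
for i in range(1,n):
    if s[i][4]>80 and s[i][1]<330:print(s[i],k[i].round(1))
g2=im.mean(2)[190:290:4,255:315:4].astype(int);print(g2)
E
```

```text
[ 421.82871242 -152.10892159   85.34128585]
[ 261  203   46   49 1575] [283.5 228.1]
[198 276  13  20 149] [204.6 285.3]
[357 278  12  18 139] [361.7 285.6]
[ 482  293   59   52 1362] [512.5 318.5]
[322 324  25  22 183] [333.2 332.6]
[[ 99 100  99  96  98  97  98  99  98  97  99  99  98  99 100]
 [ 98  98  99  98 100  99  98 100 100  98  98  99 142 119 141]
 [109 100  98  98 100  91  57  44  54  83  98 142 140 139 140]
 [ 99  98 100 101  51  57  65  66  66  64  46 134 141 139 140]
 [ 99 100 100  52  65  64  63  65  64  65  64  52 142 141 139]
 [ 97  99  91  66  66  91 106 108 106  99  67  64  85 140 140]
 [101 100  66  66  99  81  88  84  84  82 101  87  63 141 139]
 [133  99  58 106  84  85  86  86  85  86  85  88  75 142 140]
 [140 142 141  86  85  89  85  87  87  87  83  81 105 137 142]
 [140 140 153  90  83  88  81  99  85  82  83  82  80 132 140]
 [140 140 129  90  83 139 128 158 155 141 102  78  81 140 140]
 [140 140 135  89 117 151 105  52  63 155 156 105 105 139 140]
 [140 140 149  89 150 153  51  56  56 144 156 105 130 139 141]
 [140 141 141  95 117 154  75  54  51 155 156 104 141 141 140]
 [141 140 141 142  94 156 151 155 155 157 103 145 139 140 141]
 [140 140 141 141 142 139 108 141 118 114 142 141 140 140 141]
 [140 140 140 140 142 141 139 142 140 140 140 140 141 141 141]
 [140 141 141 141 140 141 141 141 142 140 141 141 140 141 140]
 [141 141 141 140 140 140 141 140 140 140 140 141 140 142 141]
 [141 141 141 141 140 140 141 141 142 141 141 141 141 141 140]
 [142 140 141 140 140 141 142 141 139 140 142 141 140 141 141]
 [140 141 140 140 141 140 140 140 140 141 140 141 140 142 140]
 [142 141 140 141 140 141 140 142 141 141 141 140 140 140 141]
 [141 140 139 142 140 140 140 141 141 140 140 142 140 140 139]
 [140 140 140 140 140 140 139 140 140 139 141 140 140 139 141]]
```

The objective's dark nose opening is at (283.5,238), between the pads at columns 205 and 362.

```bash
python3 - <<'E'
from h import *
import json
c=json.load(open('c11.json'));print(at('wrist',283.5,238,48,c))
E
```

```text
[ 422.2 -152. ]
```

Emit:
send_rows([
  {"dx":0,"dy":0,"dz":-30,"wx":0,"wy":0,"wz":0,"jaw":0.4},
  {"dx":0,"dy":0,"dz":-58,"wx":0,"wy":0,"wz":0,"jaw":0.4},
  {"dx":0,"dy":0,"dz":-69,"wx":0,"wy":0,"wz":0,"jaw":0.4},
  {"dx":0,"dy":0,"dz":-70,"wx":0,"wy":0,"wz":0,"jaw":0.4},
  {"dx":0,"dy":0,"dz":-70,"wx":0,"wy":0,"wz":0,"jaw":0.5},
  {"dx":0,"dy":0,"dz":-70,"wx":0,"wy":0,"wz":0,"jaw":0.65},
  {"dx":0,"dy":0,"dz":-70,"wx":0,"wy":0,"wz":0,"jaw":0.85},
  {"dx":0,"dy":0,"dz":-70,"wx":0,"wy":0,"wz":0,"jaw":0.85},
  {"dx":0,"dy":0,"dz":-70,"wx":0,"wy":0,"wz":0,"jaw":0.85},
  {"dx":0,"dy":0,"dz":-70,"wx":0,"wy":0,"wz":0,"jaw":0.85},
], grip_force=40)

```text
time: 27.2
position: [421.8, -152.3, 15.4]
eef_rot: [0.001, 0.19, 0.982, 0.0]
force: [-2.6, -0.1, 11.7]
width: 0.334
gripper_force: 38.6
```

Emit:
send_rows([
  {"dx":0,"dy":0,"dz":8,"wx":0,"wy":0,"wz":0,"jaw":0.85},
  {"dx":0,"dy":0,"dz":35,"wx":0,"wy":0,"wz":0,"jaw":0.85},
  {"dx":0,"dy":0,"dz":70,"wx":0,"wy":0,"wz":0,"jaw":0.85},
  {"dx":10,"dy":-12,"dz":80,"wx":0,"wy":0,"wz":0,"jaw":0.85},
  {"dx":35,"dy":-42,"dz":80,"wx":0,"wy":0,"wz":0,"jaw":0.85},
  {"dx":63,"dy":-75,"dz":80,"wx":0,"wy":0,"wz":0,"jaw":0.85},
  {"dx":90,"dy":-108,"dz":80,"wx":0,"wy":0,"wz":0,"jaw":0.85},
  {"dx":113,"dy":-135,"dz":80,"wx":0,"wy":0,"wz":0,"jaw":0.85},
  {"dx":113,"dy":-135,"dz":80,"wx":0,"wy":0,"wz":0,"jaw":0.85},
  {"dx":113,"dy":-135,"dz":80,"wx":0,"wy":0,"wz":0,"jaw":0.85},
  {"dx":113,"dy":-135,"dz":80,"wx":0,"wy":0,"wz":0,"jaw":0.85},
  {"dx":113,"dy":-135,"dz":80,"wx":0,"wy":0,"wz":0,"jaw":0.85},
])

```text
time: 28.4
position: [533.7, -286.2, 94.6]
eef_rot: [0.0, 0.189, 0.982, 0.0]
force: [-0.1, -0.3, -0.7]
width: 0.331
gripper_force: 39.8
```

```bash
python3 - <<'E'
from h import *
import json
c=bot.calibration('wrist');im=snap('wrist','w12')
json.dump({k:np.array(v).tolist() for k,v in c.items()},open('c12.json','w'));print(bot.get_obs()['position'])
m=(im.max(2)<60)
# extent of the dark cup above the gripper: per-row dark runs between cols 180..390
for r in range(130,300,6):
    x=np.flatnonzero(m[r,180:390])+180
    print(r,(x.min(),x.max(),len(x)) if len(x) else '')
E
```

```text
[ 533.82492929 -286.24372889   94.52111651]
130 
136 
142 
148 
154 
160 
166 
172 
178 
184 (np.int64(257), np.int64(297), 41)
190 (np.int64(249), np.int64(304), 56)
196 (np.int64(243), np.int64(309), 67)
202 (np.int64(240), np.int64(313), 73)
208 (np.int64(238), np.int64(315), 77)
214 (np.int64(235), np.int64(317), 83)
220 (np.int64(235), np.int64(318), 83)
226 (np.int64(235), np.int64(318), 84)
232 (np.int64(237), np.int64(317), 81)
238 (np.int64(238), np.int64(315), 73)
244 (np.int64(242), np.int64(312), 32)
250 (np.int64(248), np.int64(318), 17)
256 (np.int64(247), np.int64(319), 16)
262 (np.int64(223), np.int64(343), 42)
268 (np.int64(220), np.int64(346), 42)
274 (np.int64(217), np.int64(348), 43)
280 (np.int64(215), np.int64(351), 44)
286 (np.int64(208), np.int64(358), 72)
292 (np.int64(180), np.int64(389), 99)
298 (np.int64(180), np.int64(389), 151)
```

```bash
python3 - <<'E'
from h import *
a=cv2.imread('pics/w12.png');cv2.imwrite('pics/w12c.png',a)
E
python3 - <<'E'
from h import *
import json
c=json.load(open('c12.json'))
for p in[(276.5,223),(235,223),(318,223),(276.5,226)]:print(at('wrist',*p,18,c))
E
```

```text
[ 535.8 -291.9]
[ 524.7 -319.7]
[ 546.9 -264.3]
[ 537.9 -292.7]
```

The cup silhouette is centred at (276.5,223). That gives (536,-291), in agreement with the top camera's (534,-289).

Emit:
send_rows([
  {"dx":1.5,"dy":-4,"dz":-10,"wx":0,"wy":0,"wz":0,"jaw":0.85},
  {"dx":1.5,"dy":-4,"dz":-40,"wx":0,"wy":0,"wz":0,"jaw":0.85},
  {"dx":1.5,"dy":-4,"dz":-62,"wx":0,"wy":0,"wz":0,"jaw":0.85},
  {"dx":1.5,"dy":-4,"dz":-70,"wx":0,"wy":0,"wz":0,"jaw":0.85},
  {"dx":1.5,"dy":-4,"dz":-72,"wx":0,"wy":0,"wz":0,"jaw":0.85},
  {"dx":1.5,"dy":-4,"dz":-73.5,"wx":0,"wy":0,"wz":0,"jaw":0.85},
  {"dx":1.5,"dy":-4,"dz":-73.5,"wx":0,"wy":0,"wz":0,"jaw":0.85},
  {"dx":1.5,"dy":-4,"dz":-73.5,"wx":0,"wy":0,"wz":0,"jaw":0.85},
])

```text
time: 29.25
position: [536.0, -291.3, 21.4]
eef_rot: [0.001, 0.19, 0.982, -0.0]
force: [-0.0, 0.1, -1.4]
width: 0.336
gripper_force: 39.8
```

Emit:
send_rows([
  {"dx":0,"dy":0,"dz":-0.7,"wx":0,"wy":0,"wz":0,"jaw":0.85},
  {"dx":0,"dy":0,"dz":-1.1,"wx":0,"wy":0,"wz":0,"jaw":0.85},
  {"dx":0,"dy":0,"dz":-1.1,"wx":0,"wy":0,"wz":0,"jaw":0.85},
  {"dx":0,"dy":0,"dz":-1.1,"wx":0,"wy":0,"wz":0,"jaw":0.85},
])

```text
time: 29.65
position: [536.0, -291.3, 20.5]
eef_rot: [0.001, 0.19, 0.982, 0.0]
force: [-3.0, 2.2, 10.5]
width: 0.332
gripper_force: 41.2
```

Contact at the expected height. Release, raise and swing clear of the view.

Emit:
send_rows([
  {"dx":0,"dy":0,"dz":0.4,"wx":0,"wy":0,"wz":0,"jaw":0.75},
  {"dx":0,"dy":0,"dz":0.4,"wx":0,"wy":0,"wz":0,"jaw":0.55},
  {"dx":0,"dy":0,"dz":0.4,"wx":0,"wy":0,"wz":0,"jaw":0.45},
  {"dx":0,"dy":0,"dz":0.4,"wx":0,"wy":0,"wz":0,"jaw":0.45},
  {"dx":0,"dy":0,"dz":25,"wx":0,"wy":0,"wz":0,"jaw":0.45},
  {"dx":0,"dy":0,"dz":65,"wx":0,"wy":0,"wz":0,"jaw":0.45},
  {"dx":0,"dy":0,"dz":110,"wx":0,"wy":0,"wz":0,"jaw":0.45},
  {"dx":0,"dy":0,"dz":150,"wx":0,"wy":0,"wz":0,"jaw":0.45},
  {"dx":-20,"dy":-40,"dz":170,"wx":0,"wy":0,"wz":0,"jaw":0.45},
  {"dx":-40,"dy":-75,"dz":180,"wx":0,"wy":0,"wz":0,"jaw":0.45},
  {"dx":-40,"dy":-75,"dz":180,"wx":0,"wy":0,"wz":0,"jaw":0.45},
  {"dx":-40,"dy":-75,"dz":180,"wx":0,"wy":0,"wz":0,"jaw":0.45},
])

```text
time: 30.85
position: [494.9, -367.1, 199.8]
eef_rot: [0.0, 0.191, 0.982, -0.0]
force: [-0.3, 0.5, -0.4]
width: 0.553
gripper_force: 0.0
```

```bash
python3 - <<'E'
from h import *
t=snap('top','t9')[:,:,::-1]; s=snap('side','s9')[:,:,::-1]
A=cv2.resize(t[80:230,95:455],(800,333),interpolation=cv2.INTER_CUBIC)
B=cv2.resize(s[110:300,200:460],(365,267),interpolation=cv2.INTER_CUBIC)
o=cv2.resize(cv2.imread('pics/top0.png')[80:230,95:455],(435,181))
C=np.zeros((600,800,3),np.uint8);C[:333]=A;C[333:,:365]=B;C[333:514,365:]=o
cv2.imwrite('pics/fin.png',C)
E
```

```text
(no output)
```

View pics/fin.png

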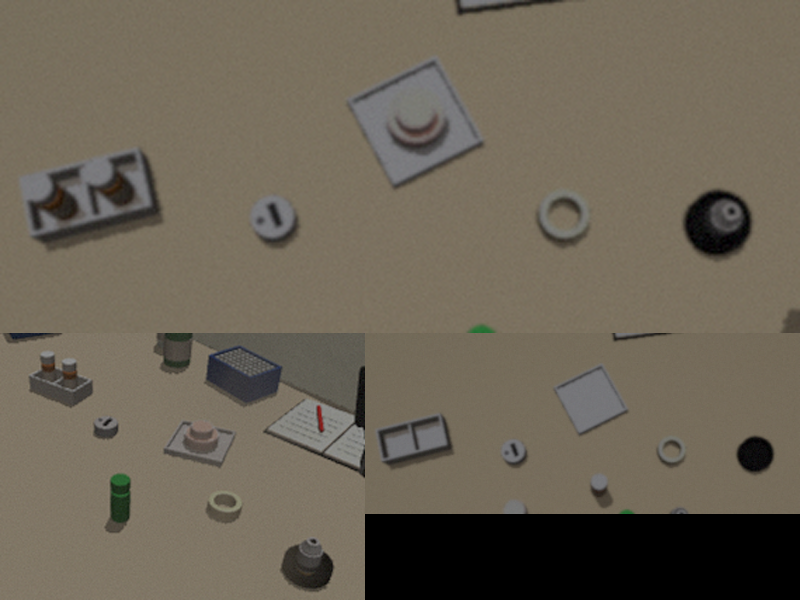

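The final picture shows the dishes stacked in the tray at (417,115), a vial in each tub bay (base 60,205 and 118,190), and the objective upright in the cup at (727,215). The tape and counter have not moved.

```bash
python3 -c "
from workcell import bot
print(bot.close_job())"
```

```text
the job is handed in; nothing more can be done
None
```

I handed the job in at about 31 s with all five things put away upright (large dish in the tray with the small one centred on it, one amber vial in each tub bay, objective nose up in the cup); the final picture shows the tape roll and counter where they were.

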